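# Pack the V-blocks and the dial indicator into the case

## Robot

A 7-joint arm with a two-finger parallel gripper is mounted at the origin on the work surface. World frame = base frame: x ahead of the robot, y to its left, z up, the work surface at z = 0. Lengths are in m, angles in rad, forces in N, time in s.
With the tool pointing down it reaches from about 0.425 to 0.925 m from the base axis. Payload 6.8 kg.
Tool frame: the origin (TCP) lies midway between the tips of the shut fingers; the grasp point (between the pads) lies r.grasp_offset behind it (r.grasp_offset is the distance from the TCP to the grasp point, in m); z points along the fingers, y is the direction in which the jaws open and shut (so a half turn about z gives the same grasp; the last joint's range is limited). The gripper opens to 85 mm and grips with 20 to 120 N. Pads are 22 mm wide; open, the fingers measure 114 mm over their backs; the gripper's body (76 mm by 85 mm) begins 54 mm behind the grasp point. The pads swing forward as they close: fully open they stand 13 mm farther back than shut.
Start: joints at [-1.446, 0.477, 0.022, 1.555, -0.011, 1.109, -0.083], TCP at [0.156, 0.657, 0.231] pointing down, gripper open.
Joint ranges: [-2.96, 2.96], [-0.34, 2.1], [-1.41, 1.46], [0.24, 2.44], [-1.37, 4.51], [0.17, 1.92], [-2.96, 2.96]. Speed limits (rad/s): [2.39, 2.39, 3.14, 3.14, 3.14, 3.14, 3.14].

## Interface

Orientations are given as a rotation vector (axis times angle).
In Python, from bench import r gives the robot as it stands. The module is installed in compiled form; this text tells all that it offers.
- The arm moves only by the tool send_rows, never from a script. Its argument "moves" is one flat list of numbers, 4 for each row, row after row: the shift along the tool's x, y, z in mm, then the turn about the tool's z in degrees. A call has 1 to 8 rows; each row is the pose to reach, as a shift and turn from the pose commanded when the call began, along the tool's axes at that moment; what a row does not reach only later rows make up. A row lasts 1/8 s, in which the tool goes at most 62.5 mm and 10.7 degrees, less where a joint would pass 70% of its speed; a pose out of reach is approached as far as the arm can. A call with a gripper value outside its range is refused whole. "hand" is the closure, from 0 (fully open) to 1 (shut), set as the call begins (left out, the last holds). The fingers move at their own pace and stop on an object; "newtons" is the grip in N (left out, the last holds). Time passes only in rows, so rows that repeat a pose let the fingers close. It gives the time, the measured TCP pose, the force and the opening at its end, in the units of the state.
- r.get_obs(): the state, without advancing time (a new reading comes with each control period).
- r.grab_frame(name): name is "scene" or "top" or "wrist"; returns a dict with "img" (480x640x3 uint8, red, green, blue), "mtx" (3x3 intrinsics, pixels), "D" ([k1, k2, p1, p2, k3] as OpenCV has them; the pictures are not rectified), "world_to_cam" (4x4, takes a point from world to camera coordinates). Camera axes: x right, y up, looking along -z (the intrinsics and any distortion apply to the point x, -y, -z); pixel columns grow to the right and rows downward; lengths in m; the calibration is good to about 2 mm. A picture is of the moment at which its call begins. There is no depth.
- r.hand_in(): hands the job in, once; it reports no verdict.
The state is a dict: "clock": time; "joints": joint angles; "qvel": joint speeds; "tau": joint torques, N m; "tcp_pos": TCP position; "orientation": TCP orientation; "contact_force": force on the tool from outside, world axes, zero at the start; "moment": the same for the moment, N m; "grip_width": finger opening in m.
Only numpy, scipy, OpenCV 4.12 (cv2) and the standard library are available. Lean on these libraries where they do the work, as an engineer would, in place of code of your own. Each camera call takes 0.05 s, during which the arm holds its last target.

## Task

Pack the inspection case: set the matched pair of V-blocks (the two of equal size) flat, V upwards, on the floor of the open well, then slide the half tray all the way over them, and last lay the dial indicator face up in the tray. Set the pieces down, do not drop them. Leave the odd V-block, the spray can and the wrench where they are.

Things in the scene. Friction and masses are not known exactly. Their poses are not given: they have to be found in the camera images.
- box: Grey steel carry case fixed to the bench: outside 180 (x) by 310 (y) by 88 mm high, walls 3 mm. Origin: centre of its underside, z up. Its open lid hangs off the +x side, below the rim, 270 mm out from the origin; handle and latches on the -x side stand out 20 mm. A partition at y = 0, 39 mm high over the bench, parts two wells; a flat wooden case fills the +y one.
- well_floor (a point): Middle of the floor of the empty -y well, 3 mm above the bench and 77 mm from the case's middle; axes as the case's. The well is 174 (x) by 150 (y) mm, open above. A ledge 9 mm wide runs along each long wall, its top 45 mm over this point: the opening is 156 mm in x.
- tray (a joint): Half tray that slides on the ledges along the case's own -y; it cannot lift off. 0 m: parked over the +y well (starts at 0 to 0.02); 0.154 m: at its stop, fully over the -y well. It stays where left; about 3 N of friction, so a push on the inner face of its -y end wall slides it. Clear height beneath it: 45 mm over the well's floor.
- tray_floor (a point): Centre of the upper side of the tray's floor, 51 mm above the bench; moves with the tray; axes as the case's. Sheet metal, empty, black lining, open above: inside 165 (x) by 140 (y) mm, four walls 3 mm thick standing 29 mm above this point, 8 mm below the case's rim.
- block_a_c (a point): Centre of one V-block of the matched pair: bright steel, 36 (x, width) by 45 (y, length) by 36 mm high, 0.36 kg, standing on the bench, z up. A 90 degree V groove, 25 mm wide, runs along y in its top; a clamp slot 5 mm deep, 14 to 21 mm above its foot, runs along both side faces (x = +-18 mm).
- block_b_c (a point): Centre of the other V-block of the matched pair, identical to the first.
- block_odd: Odd V-block of the same shape but larger, 48 by 60 by 48 mm, 0.85 kg; too tall for the well. Origin: centre of its underside. To be left alone.
- gauge_c (a point): Centre, half-way up, of the round body of a steel dial indicator lying on its back, white dial up (z out of the dial): 52 mm in diameter (47 mm over its lower 14 mm), 24 mm thick, 0.16 kg. A stem with plunger, 8 mm thick or less and 9 mm above its back, runs along its own -y to 65 mm from the centre; a short cap along +y to 35 mm.
- can: Spray can, 65 mm in diameter, 152 mm tall, standing. Origin: centre of its underside. To be left alone.
- wrench: Combination wrench lying flat, 170 mm long, along its own x. To be left alone.

How it is judged:
On the way, in this order (a step that is already met when the one before it is completed fails the run):
1. both V-blocks of the pair stand on the floor of the open well, released and at rest (x of block_a_c in the frame of well_floor between -0.07 and 0.07 m and y of block_a_c in the frame of well_floor between -0.063 and 0.063 m and z of block_a_c in the frame of well_floor between 0.012 and 0.023 m and angle between each of block_a_c, block_b_c's own z axis and vertical below 0.1 rad and x of block_b_c in the frame of well_floor between -0.07 and 0.07 m and y of block_b_c in the frame of well_floor between -0.063 and 0.063 m and z of block_b_c in the frame of well_floor between 0.012 and 0.023 m and contact force between the fingers and block_a below 0.1 N and linear speed of each of block_a, block_b below 0.03 m/s and contact force between the fingers and block_b below 0.1 N), for 0.2 s.
2. the tray is slid fully over the blocks (x of block_a_c in the frame of well_floor between -0.07 and 0.07 m and y of block_a_c in the frame of well_floor between -0.063 and 0.063 m and z of block_a_c in the frame of well_floor between 0.012 and 0.023 m and angle between each of block_a_c, block_b_c's own z axis and vertical below 0.1 rad and x of block_b_c in the frame of well_floor between -0.07 and 0.07 m and y of block_b_c in the frame of well_floor between -0.063 and 0.063 m and z of block_b_c in the frame of well_floor between 0.012 and 0.023 m and value of joint tray above 0.148 m), for 0.2 s.
3. the dial indicator lies face up in the tray, released (value of joint tray above 0.148 m and x of gauge_c in the frame of tray_floor between -0.06 and 0.06 m and y of gauge_c in the frame of tray_floor between -0.05 and 0.05 m and z of gauge_c in the frame of tray_floor between 0.006 and 0.018 m and angle between gauge_c's own z axis and vertical below 0.1 rad and contact force between the fingers and gauge below 0.1 N and linear speed of gauge below 0.03 m/s), for 0.2 s.
At the end, for the whole second after the job is handed in: Both V-blocks of the pair stand V up (within 6 degrees) on the floor of the open well, inside it; the tray over them is within 6 mm of its stop; the dial indicator lies flat on the tray's floor, dial up, its body clear of the walls; the bystanders are in place; all is released and at rest (all of step 3 and x of block_a_c in the frame of well_floor between -0.07 and 0.07 m and y of block_a_c in the frame of well_floor between -0.063 and 0.063 m and z of block_a_c in the frame of well_floor between 0.012 and 0.023 m and angle between each of block_a_c, block_b_c's own z axis and vertical below 0.1 rad and x of block_b_c in the frame of well_floor between -0.07 and 0.07 m and y of block_b_c in the frame of well_floor between -0.063 and 0.063 m and z of block_b_c in the frame of well_floor between 0.012 and 0.023 m and linear speed of each of block_a, block_b below 0.03 m/s); the robot touches nothing.
It fails at once if the odd V-block, the spray can or the wrench is moved by more than 25 mm or tipped over (distance of any of block_odd, can, wrench from where it was at the start of the episode above 0.025 m or angle between any of block_odd, can, wrench's own z axis and vertical above 0.3 rad).
It fails at once if a V-block of the pair or the dial indicator is dropped: it moves free of the fingers faster than 0.7 m/s, as after a fall of 25 mm ((contact force between the fingers and block_a below 0.01 N and linear speed of block_a above 0.7 m/s) or (contact force between the fingers and block_b below 0.01 N and linear speed of block_b above 0.7 m/s) or (contact force between the fingers and gauge below 0.01 N and linear speed of gauge above 0.7 m/s)).
It also fails if it takes over 72 s, if anything falls off the work surface, if the arm or the gripper's body presses on something with over 40 N, if the wrist force passes 120 N, or if a joint passes its speed limit or range.

## Working session

There is one attempt and no reset: what is moved stays moved. The work goes in short steps, Python scripts to look and compute and a tool call to move; the robot and the scene stay as the last step left them, time stands still between calls to the robot, and variables do not carry over. Pictures are saved under pics/ and viewed, and the job is handed in when it is done.

Besides the shell and the picture viewer there is one more tool, called after "Emit:" as a command line: name --argument value ..., lists and objects as JSON in quotes. send_rows: Moves the arm, as the interface text tells. Its arguments: {"type":"object","properties":{"moves":{"type":"array"},"hand":{"type":"number"},"newtons":{"type":"number"}},"required":["moves"]}

```bash
mkdir -p pics
python3 - <<'E'
from bench import r
import cv2,numpy as np
o=r.get_obs();print({k:np.round(v,3) for k,v in o.items()},r.grasp_offset)
for n in ("scene","top","wrist"):
    f=r.grab_frame(n);cv2.imwrite(f"pics/{n}0.png",f["img"][:,:,::-1]);print(n,np.round(f["mtx"],1).tolist(),f["D"],np.round(f["world_to_cam"],4).tolist())
E
```

```text
{'clock': np.float64(0.0), 'joints': array([-1.446,  0.478,  0.022,  1.556, -0.012,  1.109, -0.083]), 'qvel': array([ 0.001,  0.001, -0.001, -0.   ,  0.   , -0.001, -0.001]), 'tau': array([ 1.0000e-03, -5.9646e+01,  1.6080e+00, -2.8120e+01,  1.2000e-02,
        9.0000e-03,  0.0000e+00]), 'tcp_pos': array([0.156, 0.656, 0.23 ]), 'orientation': array([-3.65e-01, -3.12e+00,  3.00e-03]), 'contact_force': array([ 0.927, -0.613,  1.129]), 'moment': array([-0.009, -0.001, -0.005]), 'grip_width': np.float64(0.086)} 0.0187
scene [[555.7, 0.0, 313.4], [0.0, 555.7, 239.3], [0.0, 0.0, 1.0]] [-0.16393515  0.          0.          0.          0.        ] [[0.4535, 0.8912, 0.0107, -0.2287], [-0.7398, 0.3698, 0.5621, 0.4361], [0.4969, -0.2628, 0.827, -1.5862], [0.0, 0.0, 0.0, 1.0]]
top [[494.5, 0.0, 321.5], [0.0, 494.5, 244.9], [0.0, 0.0, 1.0]] [-0.01432701  0.          0.          0.          0.        ] [[0.0059, -1.0, -0.0027, -0.0407], [0.9992, 0.0058, 0.0408, -0.5922], [-0.0407, -0.0029, 0.9992, -1.0737], [0.0, 0.0, 0.0, 1.0]]
wrist [[405.1, 0.0, 314.1], [0.0, 405.1, 239.4], [0.0, 0.0, 1.0]] [-0.02187385  0.          0.          0.          0.        ] [[0.231, 0.973, -0.0005, -0.6755], [-0.9306, 0.2208, -0.2918, 0.038], [-0.2838, 0.0678, 0.9565, -0.3795], [0.0, 0.0, 0.0, 1.0]]
```

View pics/top0.png

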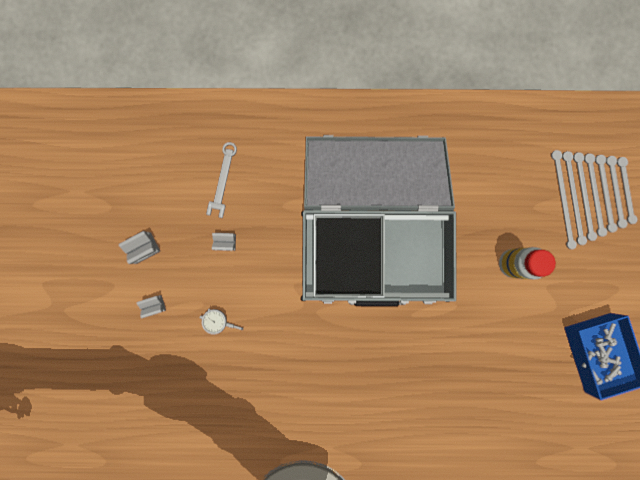

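View pics/scene0.png

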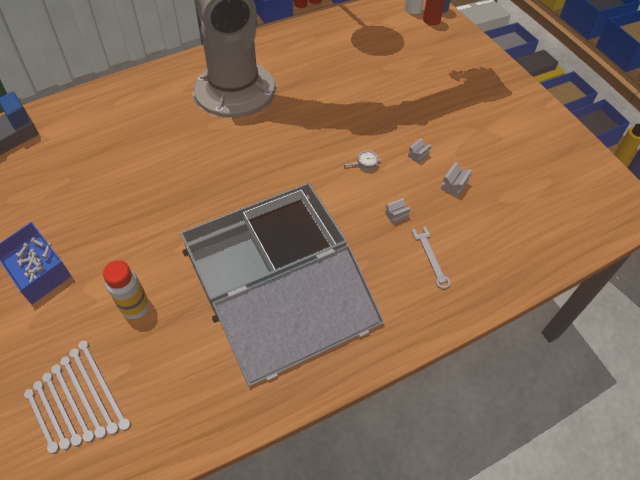

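View pics/wrist0.png

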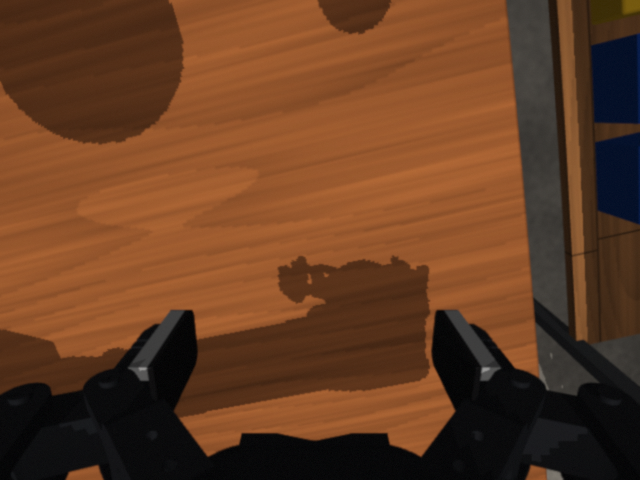

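```bash
cat > h.py <<'E'
import cv2,numpy as np
from bench import r
F=np.diag([1.,-1,-1])
def ray(f,uv):
    uv=np.asarray(uv,float).reshape(-1,1,2)
    n=cv2.undistortPoints(uv,np.array(f["mtx"]),np.array(f["D"],float)).reshape(-1,2)
    T=np.array(f["world_to_cam"]);R=T[:3,:3];t=T[:3,3]
    d=np.c_[n[:,0],-n[:,1],-np.ones(len(n))]@R
    return -R.T@t,d
def onz(f,uv,z):
    c,d=ray(f,uv);s=(z-c[2])/d[:,2];return c+d*s[:,None]
def proj(f,P):
    T=np.array(f["world_to_cam"]);R=F@T[:3,:3];t=F@T[:3,3]
    return cv2.projectPoints(np.asarray(P,float).reshape(-1,1,3),cv2.Rodrigues(R)[0],t,np.array(f["mtx"]),np.array(f["D"],float))[0].reshape(-1,2)
def tri(f1,u1,f2,u2):
    c1,d1=ray(f1,u1);c2,d2=ray(f2,u2);d1=d1[0]/np.linalg.norm(d1[0]);d2=d2[0]/np.linalg.norm(d2[0])
    s=np.linalg.lstsq(np.c_[d1,-d2],c2-c1,rcond=None)[0];a=c1+d1*s[0];b=c2+d2*s[1];return (a+b)/2,np.linalg.norm(a-b)
def crop(f,x0,y0,w,h,k,name):
    cv2.imwrite(name,cv2.resize(f["img"][y0:y0+h,x0:x0+w,::-1],None,fx=k,fy=k,interpolation=cv2.INTER_CUBIC))
def pose():
    o=r.get_obs();R=cv2.Rodrigues(np.array(o["orientation"]))[0];return np.array(o["tcp_pos"]),R,o
E
python3 - <<'E'
from h import *
f=r.grab_frame("top");s=r.grab_frame("scene")
crop(f,110,210,160,140,5,"pics/t1.png");crop(f,290,120,200,200,3,"pics/t2.png");crop(s,330,130,160,120,5,"pics/s1.png")
hsv=cv2.cvtColor(f["img"],cv2.COLOR_RGB2HSV)
m=((hsv[...,1]<70)&(hsv[...,2]>60)).astype(np.uint8)
cs,_=cv2.findContours(m,cv2.RETR_EXTERNAL,cv2.CHAIN_APPROX_NONE)
for c in cs:
    a=cv2.contourArea(c)
    if a>100: print(round(a),cv2.boundingRect(c),np.round(cv2.minAreaRect(c)[0],1),np.round(cv2.minAreaRect(c)[1:][0],1),round(cv2.minAreaRect(c)[2],1))
print(pose()[1].round(3))
E
```

```text
952 (265, 461, 80, 19) [304.5 470. ] [18. 79.] 90.0
580 (588, 323, 34, 59) [603.4 352.8] [56.8 30.6] 82.3
503 (200, 309, 43, 26) [220.4 319.8] [25.7 39.6] 79.9
387 (137, 295, 29, 23) [150.6 306.1] [17.1 26.2] 71.6
293 (514, 247, 27, 32) [526.8 262.8] [31.3 25.5] 88.0
360 (212, 233, 24, 18) [223.5 241.5] [17. 23.] 90.0
786 (119, 231, 41, 33) [138.8 247.1] [25.9 34.4] 63.4
5602 (551, 150, 86, 99) [595.1 193.8] [99.8 74.1] 80.4
622 (206, 142, 31, 76) [221.5 178.9] [16.9 75.7] 11.5
24356 (302, 135, 154, 170) [379.3 219.9] [153.  168.8] 0.6
56138 (0, 0, 640, 91) [319.5  45. ] [ 90. 639.] 90.0
[[-0.973  0.231 -0.   ]
 [ 0.231  0.973 -0.001]
 [-0.    -0.001 -1.   ]]
```

View pics/t1.png

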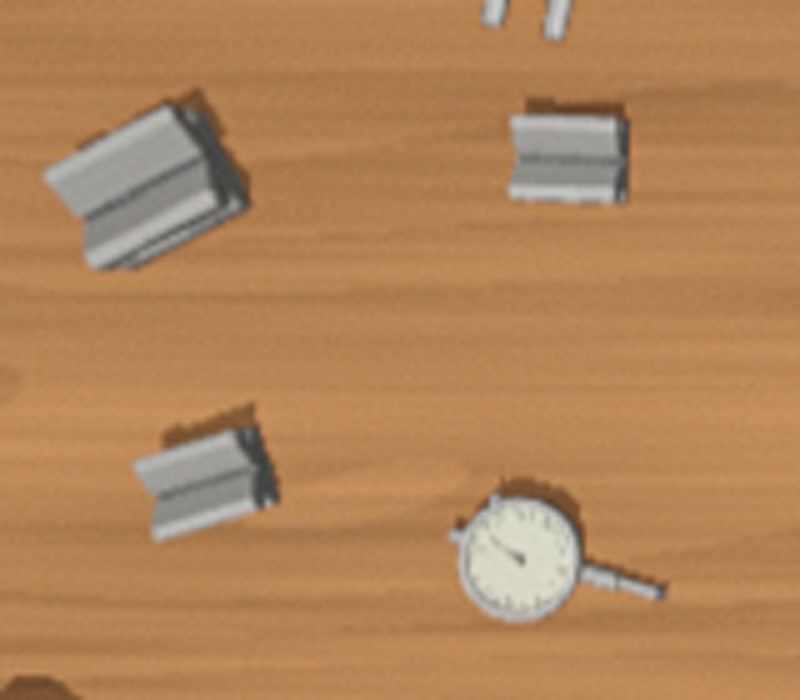

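View pics/t2.png

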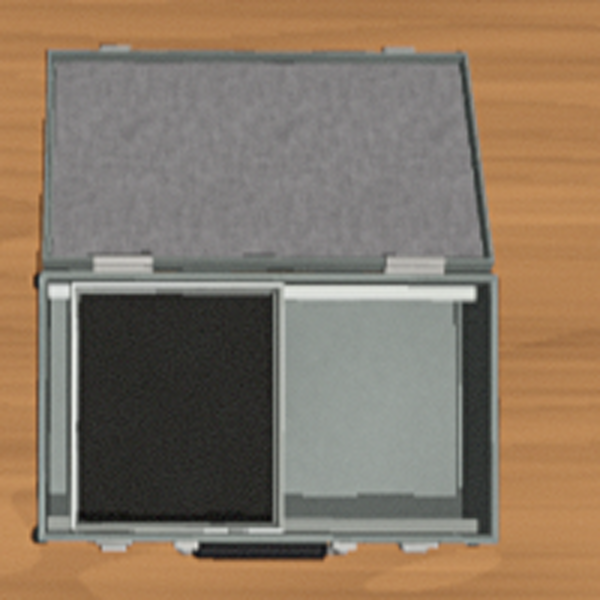

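View pics/s1.png

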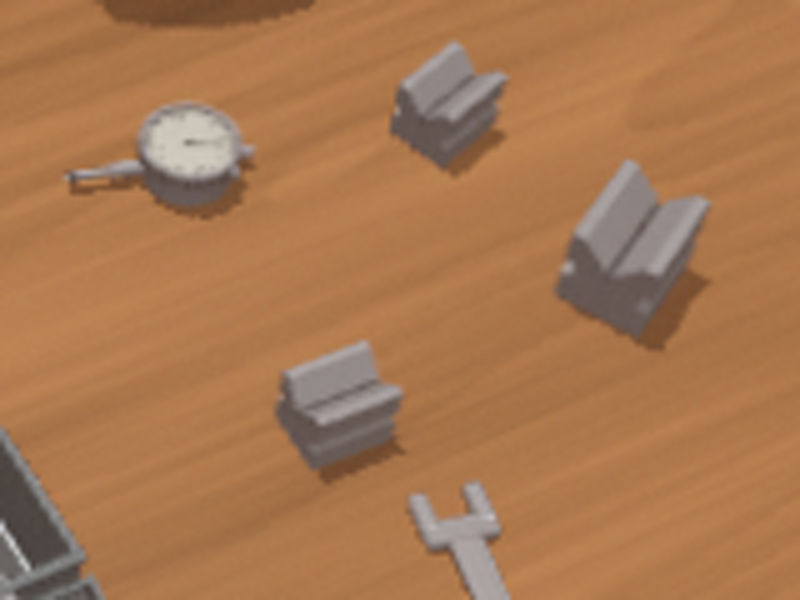

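Run:
```python
from h import *
f=r.grab_frame("top");s=r.grab_frame("scene")
def up(c,x0,y0,k): return (np.array(c,float)+.5)/k-.5+[x0,y0]
def rep(n,c,z):
    P=onz(f,up(c,110,210,5),z);C=P.mean(0)
    d=(P[1]-P[0]+P[2]-P[3]);print(n,C.round(4),"len dir yaw of -y axis",np.degrees(np.arctan2(d[1],d[0])).round(1),[np.linalg.norm(P[i]-P[i-1]).round(4) for i in range(4)]);return C
A=rep("A",[(513,115),(618,118),(617,200),(510,196)],.036)
B=rep("B",[(135,463),(240,430),(262,505),(157,540)],.036)
O=rep("odd",[(43,175),(180,104),(240,200),(95,268)],.048)
G=onz(f,up([(520,559)],110,210,5),.024)[0];t=onz(f,up([(660,593)],110,210,5),.009)[0];print("G",G.round(4),"tip",t.round(4),np.linalg.norm((t-G)[:2]),np.degrees(np.arctan2(*(t-G)[1::-1])))
R=onz(f,up([(40,275),(38,540),(497,542),(497,275)],290,120,3),.088);print("rim",R.round(4).tolist(),R.mean(0).round(4))
print("tray -y inner/outer edges",onz(f,up([(276,400),(284,400),(77,400),(70,400)],290,120,3),.080).round(4).tolist())
for n,u,v in (("A",(564.5,157),(342,382)),("B",(198.5,484.5),(452,82)),("G",(520,559),(190,141))):
    p,e=tri(f,up([u],110,210,5),s,up([v],330,130,5));print(n,p.round(4),round(e,4))
# project the rim into scene
print(proj(s,R).round(1).tolist())
```

```text
A [0.5986 0.1757 0.036 ] len dir yaw of -y axis -91.6 [np.float64(0.0349), np.float64(0.0453), np.float64(0.0353), np.float64(0.0461)]
B [0.4573 0.331  0.036 ] len dir yaw of -y axis -71.7 [np.float64(0.0343), np.float64(0.0472), np.float64(0.0335), np.float64(0.0474)]
odd [0.5844 0.3545 0.048 ] len dir yaw of -y axis -63.3 [np.float64(0.0457), np.float64(0.0656), np.float64(0.0486), np.float64(0.068)]
G [0.4252 0.1951 0.024 ] tip [0.4091 0.1367 0.009 ] 0.06050837372992017 -105.43265327311711
rim [[0.658, 0.0009, 0.088], [0.4777, 0.001, 0.088], [0.4782, -0.3102, 0.088], [0.6598, -0.3111, 0.088]] [ 0.5684 -0.1549  0.088 ]
tray -y inner/outer edges [[0.5738, -0.1612, 0.08], [0.5738, -0.1667, 0.08], [0.573, -0.0248, 0.08], [0.573, -0.02, 0.08]]
A [0.5986 0.1756 0.0363] 0.0002
B [0.4574 0.3313 0.0358] 0.0007
G [0.4251 0.1949 0.0243] 0.0003
[[346.8, 239.7], [308.9, 181.7], [181.0, 231.4], [210.6, 298.1]]
```

```bash
cat >> h.py <<'E'
def go(x,y,z,yaw=None):
    p,R,o=pose();d=R.T@(np.array([x,y,z])-p);a=np.degrees(np.arctan2(R[1,1],R[0,1]));th=0 if yaw is None else -((yaw-a+90)%180-90)
    print("from",p.round(4),"yaw",round(a,1),"tilt",R[:,2].round(3),"j",np.round(o["joints"],2),"F",np.round(o["contact_force"],1),"w",round(float(o["grip_width"]),4),"t",o["clock"])
    print("move",(d*1000).round(1),"turn",round(th,1))
E
python3 -c "
from h import *
go(.4573,.331,.13,108.3)"
```

```text
from [0.1557 0.6567 0.2311] yaw 76.7 tilt [-0. -0. -1.] j [-1.45  0.48  0.02  1.56 -0.01  1.11 -0.08] F [0.1 0.1 0.2] w 0.0851 t 0.35
move [-368.6 -247.2  101.2] turn -31.6
```

Emit:
send_rows --moves '[-30, -20, 8, -3, -75, -50, 20, -8, -125, -84, 34, -12, -175, -117, 48, -16, -225, -151, 62, -20, -275, -184, 75, -24, -325, -218, 89, -28, -368, -247, 101, -31.6]' --hand 0 --newtons 60

```text
clock: 1.35
tcp_pos: [0.4584, 0.3295, 0.13]
orientation: [-0.5, 3.101, -0.0]
contact_force: [0.6, 0.9, 0.4]
grip_width: 0.0855
```

Emit:
send_rows --moves '[0, 0, 0, 0]'

```text
clock: 1.48
tcp_pos: [0.46, 0.3263, 0.1295]
orientation: [0.486, -3.104, 0.005]
contact_force: [-0.4, -0.3, 0.3]
grip_width: 0.0856
```

Run:
```python
from h import *
go(.4573,.331,.03,108.3)
f=r.grab_frame("wrist");cv2.imwrite("pics/w1.png",f["img"][:,:,::-1])
yaw=np.radians(108.3-90);c,s=np.cos(yaw),np.sin(yaw)
P=[(.4573+c*x-s*y,.331+s*x+c*y,.036) for x,y in((18,22.5),(-18,22.5),(-18,-22.5),(18,-22.5),(0,0)) for x,y in [(x/1000,y/1000)]]
print(proj(f,P).round(1).tolist())
```

```text
from [0.46   0.3263 0.1295] yaw 107.8 tilt [ 0.    -0.003 -1.   ] j [-0.74  0.42  0.01  1.92 -0.    0.81  1.16] F [-0.4 -0.3  0.3] w 0.0856 t 1.475
move [ 1.   5.6 99.5] turn -0.5
[[357.8, 267.1], [359.1, 210.8], [284.0, 211.4], [285.8, 267.7], [321.7, 239.8]]
```

View pics/w1.png

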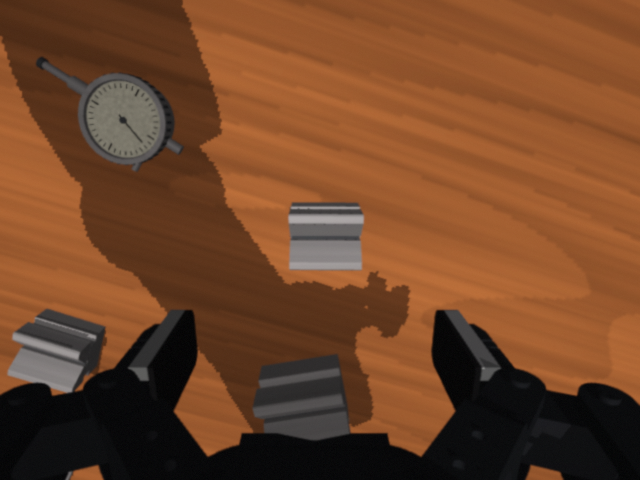

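Emit:
send_rows --moves '[0, 1, 20, 0, 0, 1, 45, 0, 0, 1, 70, 0, 0, 1, 90, 0, 0, 1, 100, 0, 0, 1, 100, 0]'

```text
clock: 2.28
tcp_pos: [0.4557, 0.3333, 0.0301]
orientation: [0.5, -3.101, -0.0]
contact_force: [-0.2, 1.2, -0.9]
grip_width: 0.0858
```

Run:
```python
from h import *
go(.4573,.331,.001,108.3)
f=r.grab_frame("wrist");cv2.imwrite("pics/w2.png",f["img"][:,:,::-1])
```

```text
from [0.4557 0.3333 0.0301] yaw 108.3 tilt [-0.001 -0.    -1.   ] j [-0.74  0.57  0.    1.97 -0.    0.61  1.15] F [-0.2  1.2 -0.9] w 0.0858 t 2.275
move [-0.8 -2.7 29.1] turn 0.0
```

View pics/w2.png

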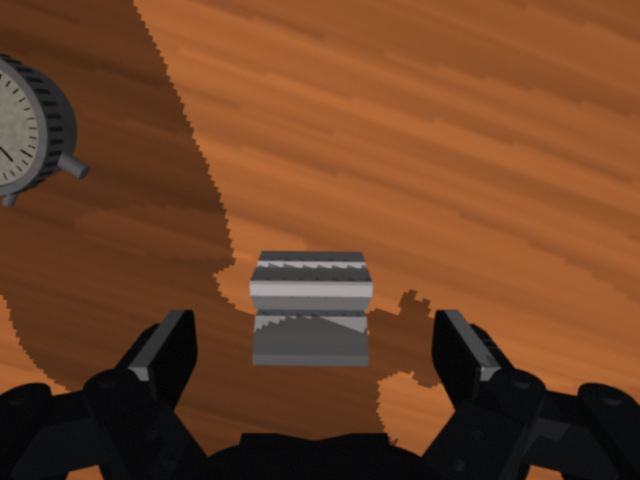

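Emit:
send_rows --moves '[0, -1, 12, 0, 0, -1, 24, 0, 0, -1, 29, 0, 0, -1, 29, 0]'

```text
clock: 2.82
tcp_pos: [0.4565, 0.3313, 0.0007]
orientation: [0.498, -3.101, 0.001]
contact_force: [-0.8, 0.4, 0.1]
grip_width: 0.0851
```

Emit:
send_rows --moves '[0, 0, 0, 0, 0, 0, 0, 0, 0, 0, 0, 0, 0, 0, 0, 0, 0, 0, 0, 0, 0, 0, 0, 0]' --hand 1 --newtons 60

```text
clock: 3.58
tcp_pos: [0.4572, 0.3319, 0.0019]
orientation: [-0.498, 3.101, 0.001]
contact_force: [0.3, -0.8, 5.2]
grip_width: 0.0436
```

Run:
```python
from h import *
go(.538,-.237,.15,90)
f=r.grab_frame("wrist");cv2.imwrite("pics/w3.png",f["img"][:,:,::-1])
```

```text
from [0.4572 0.3319 0.0019] yaw 108.3 tilt [ 0.001  0.001 -1.   ] j [-0.74  0.61  0.    1.97 -0.    0.56  1.15] F [ 0.3 -0.8  5.2] w 0.0436 t 3.575
move [ 101.3 -565.5 -148.4] turn 18.3
```

View pics/w3.png

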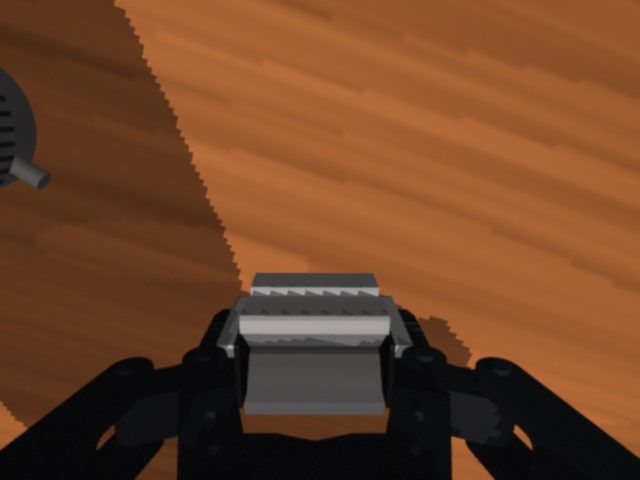

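Emit:
send_rows --moves '[0, 0, -10, 0, 0, 0, -25, 0, 0, 0, -50, 0, 0, 0, -80, 0, 5, -30, -110, 2, 12, -70, -130, 4, 20, -110, -148, 7, 28, -160, -148, 9]'

```text
clock: 4.62
tcp_pos: [0.4812, 0.1707, 0.1516]
orientation: [-0.254, 3.128, 0.003]
contact_force: [1.5, 0.7, -3.6]
grip_width: 0.044
```

Run:
```python
from h import *
go(.538,-.237,.15,90)
```

```text
from [0.4812 0.1707 0.1516] yaw 99.3 tilt [ 0.003  0.002 -1.   ] j [-0.53  0.3   0.08  2.03 -0.04  0.81  1.3 ] F [ 1.5  0.7 -3.6] w 0.044 t 4.625
move [   9.6 -411.5    0.9] turn 9.3
```

Emit:
send_rows --moves '[1, -50, 0, 1, 2, -105, 0, 3, 4, -160, 0, 4, 5, -215, 0, 6, 6, -270, 0, 7, 8, -325, 0, 8.5, 9, -375, 0, 9.3, 9.6, -412, 1, 9.3]'

```text
clock: 5.62
tcp_pos: [0.5368, -0.2399, 0.1491]
orientation: [0.004, 3.141, -0.001]
contact_force: [0.1, 0.4, -2.9]
grip_width: 0.0438
```

Emit:
send_rows --moves '[0, 0, 0, 0, 0, 0, 0, 0]'

```text
clock: 5.88
tcp_pos: [0.5369, -0.2365, 0.1485]
orientation: [-0.001, -3.141, -0.002]
contact_force: [-0.9, 1.0, -3.2]
grip_width: 0.044
```

Run:
```python
from h import *
go(.538,-.237,.006,90)
f=r.grab_frame("wrist");cv2.imwrite("pics/w4.png",f["img"][:,:,::-1])
f=r.grab_frame("top");crop(f,290,120,200,200,3,"pics/t4.png")
```

```text
from [ 0.5369 -0.2365  0.1485] yaw 90.0 tilt [-0.     0.001 -1.   ] j [ 0.11  0.43  0.26  1.86 -0.14  0.86  2.01] F [-0.9  1.  -3.2] w 0.044 t 5.875
move [ -1.1  -0.6 142.5] turn -0.0
```

View pics/w4.png

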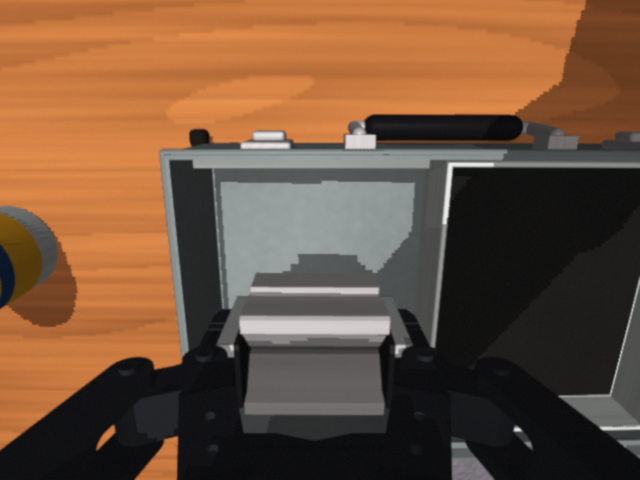

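View pics/t4.png

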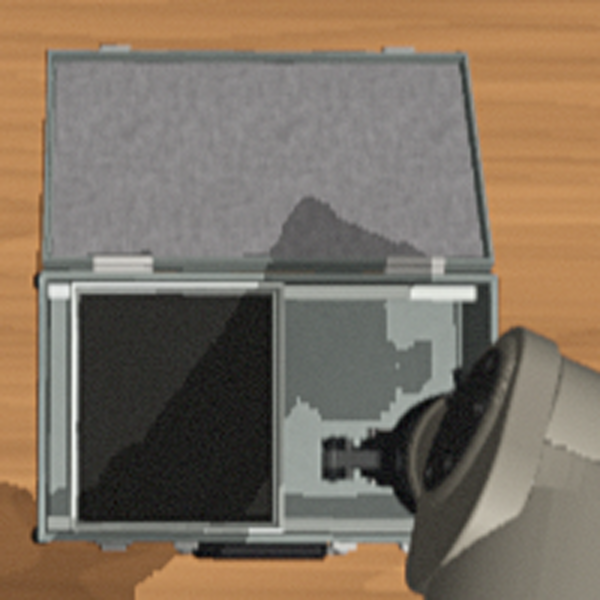

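Emit:
send_rows --moves '[-1, -1, 20, 0, -1, -1, 45, 0, -1, -1, 70, 0, -1, -1, 95, 0, -1, -1, 115, 0, -1, -1, 128, 0, -1, -1, 135, 0, -1, -1, 138, 0]'

```text
clock: 6.98
tcp_pos: [0.5384, -0.2384, 0.0103]
orientation: [0.001, 3.141, -0.0]
contact_force: [0.3, -0.7, -3.6]
grip_width: 0.0434
```

Emit:
send_rows --moves '[0, 0, 0, 0, 0, 0, 2, 0, 0, 0, 2, 0]'

```text
clock: 7.35
tcp_pos: [0.5383, -0.2384, 0.0085]
orientation: [0.001, 3.141, -0.0]
contact_force: [-0.2, -0.3, -2.8]
grip_width: 0.0434
```

Run:
```python
from h import *
go(.538,-.237,.005,90)
```

```text
from [ 0.5383 -0.2384  0.0085] yaw 90.0 tilt [ 0. -0. -1.] j [ 0.16  0.64  0.2   1.92 -0.21  0.6   2.07] F [-0.2 -0.3 -2.8] w 0.0434 t 7.35
move [0.3 1.4 3.5] turn -0.0
```

Emit:
send_rows --moves '[0, 0, 1, 0, 0, 0, 2, 0, 0, 0, 2, 0]'

```text
clock: 7.72
tcp_pos: [0.5381, -0.2383, 0.0062]
orientation: [-0.001, -3.141, -0.0]
contact_force: [0.4, -0.7, -3.8]
grip_width: 0.0437
```

Emit:
send_rows --moves '[0, 0, 1, 0, 0, 0, 1.5, 0, 0, 0, 1.5, 0]'

```text
clock: 8.1
tcp_pos: [0.5381, -0.2383, 0.005]
orientation: [-0.001, -3.142, -0.0]
contact_force: [-1.9, 0.2, 0.3]
grip_width: 0.0439
```

Emit:
send_rows --moves '[0, 0, 0, 0, 0, 0, 0, 0, 0, 0, 0, 0, 0, 0, 0, 0]' --hand 0.2

```text
clock: 8.6
tcp_pos: [0.5383, -0.2384, 0.0049]
orientation: [0.001, 3.141, -0.0]
contact_force: [-0.1, -0.0, 0.3]
grip_width: 0.0685
```

Emit:
send_rows --moves '[0, 0, -5, 0, 0, 0, -20, 0, 0, 0, -45, 0, 0, 0, -80, 0, 0, 0, -115, 0, 0, 0, -145, 0, 0, 30, -145, 0, 0, 80, -145, 0]'

```text
clock: 9.6
tcp_pos: [0.5385, -0.1596, 0.1517]
orientation: [0.008, 3.139, -0.002]
contact_force: [1.9, 1.0, -0.7]
grip_width: 0.0682
```

Run:
```python
from h import *
go(.5986,.1757,.13,88.4)
f=r.grab_frame("wrist");cv2.imwrite("pics/w5.png",f["img"][:,:,::-1])
```

```text
from [ 0.5385 -0.1596  0.1517] yaw 89.7 tilt [ 0.003 -0.001 -1.   ] j [-0.02  0.39  0.25  1.92 -0.13  0.84  1.86] F [ 1.9  1.  -0.7] w 0.0682 t 9.6
move [-58.4 335.6  21.4] turn 1.3
```

View pics/w5.png

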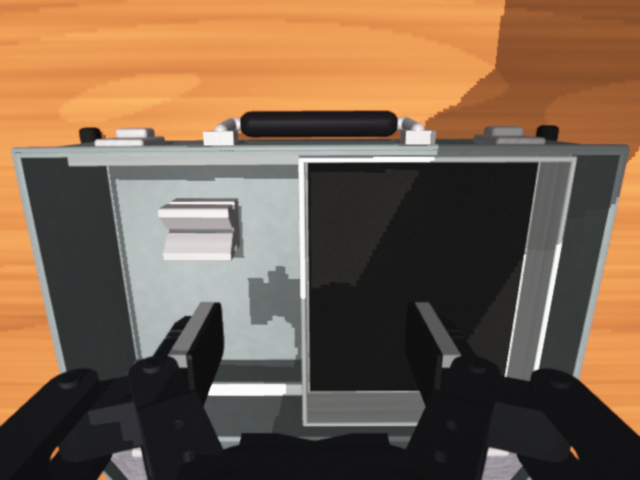

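Emit:
send_rows --moves '[-8, 50, 3, 0, -17, 100, 6, 1, -26, 150, 9, 1, -35, 200, 12, 1, -44, 250, 15, 1.3, -52, 300, 18, 1.3, -58, 330, 21, 1.3, -58, 336, 21, 1.3]' --hand 0

```text
clock: 10.65
tcp_pos: [0.5964, 0.1806, 0.1294]
orientation: [0.03, 3.141, 0.002]
contact_force: [-0.2, -0.2, 0.1]
grip_width: 0.0851
```

Emit:
send_rows --moves '[0, 0, 40, 0, 0, 0, 70, 0, 0, 0, 90, 0, 0, 0, 100, 0, 0, 0, 100, 0]'

```text
clock: 11.28
tcp_pos: [0.5966, 0.1771, 0.0288]
orientation: [-0.038, -3.141, 0.0]
contact_force: [0.4, 0.3, 0.3]
grip_width: 0.0853
```

Run:
```python
from h import *
go(.5986,.1757,.001,88.4)
f=r.grab_frame("wrist");cv2.imwrite("pics/w6.png",f["img"][:,:,::-1])
```

```text
from [0.5966 0.1771 0.0288] yaw 88.6 tilt [-0. -0. -1.] j [-0.5   0.64  0.15  1.83 -0.14  0.68  1.28] F [0.4 0.3 0.3] w 0.0853 t 11.275
move [-2.1 -1.4 27.8] turn 0.2
```

View pics/w6.png

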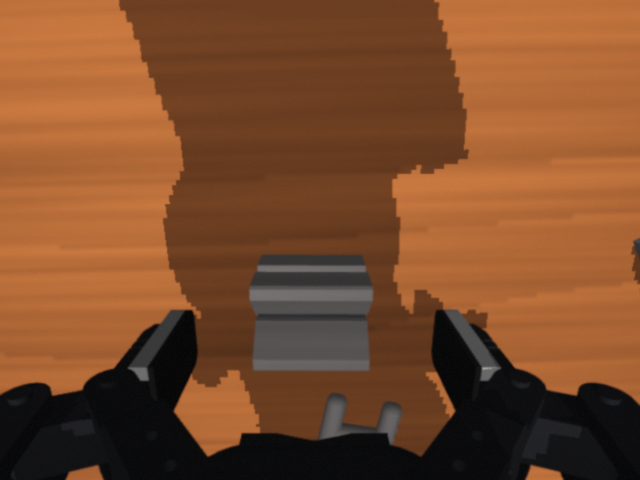

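Emit:
send_rows --moves '[-2, -1.5, 12, 0, -2, -1.5, 22, 0, -2, -1.5, 27.5, 0, -2, -1.5, 27.5, 0]'

```text
clock: 11.82
tcp_pos: [0.5979, 0.176, 0.0006]
orientation: [-0.037, -3.14, 0.001]
contact_force: [1.0, -0.5, -0.2]
grip_width: 0.0855
```

Emit:
send_rows --moves '[0, 0, 0, 0, 0, 0, 0, 0, 0, 0, 0, 0, 0, 0, 0, 0, 0, 0, 0, 0, 0, 0, 0, 0]' --hand 1 --newtons 60

```text
clock: 12.58
tcp_pos: [0.5988, 0.1761, 0.0019]
orientation: [0.037, 3.141, 0.0]
contact_force: [-0.8, -0.7, 5.7]
grip_width: 0.0441
```

Emit:
send_rows --moves '[0, 0, -10, 0, 0, 0, -25, 0, 0, 0, -50, 0, 0, 0, -80, 0, 0, -10, -110, 0, 0, -40, -130, 0, 0, -80, -145, 0, 0, -130, -148, 0]'

```text
clock: 13.58
tcp_pos: [0.596, 0.0462, 0.1514]
orientation: [0.033, 3.139, 0.002]
contact_force: [1.9, -0.7, -4.1]
grip_width: 0.0437
```

Run:
```python
from h import *
go(.598,-.237,.15,90)
```

```text
from [0.596  0.0462 0.1514] yaw 88.8 tilt [ 0.003  0.001 -1.   ] j [-0.34  0.44  0.2   1.83 -0.11  0.88  1.47] F [ 1.9 -0.7 -4.1] w 0.0437 t 13.575
move [  -8.  -283.1    1. ] turn -1.2
```

Emit:
send_rows --moves '[-1, -50, 0, 0, -3, -100, 0, 0, -4, -150, 0, -1, -5, -200, 0, -1, -7, -250, 0, -1, -8, -278, 1, -1, -8, -283, 1, -1.2, -8, -283, 1, -1.2]'

```text
clock: 14.58
tcp_pos: [0.5966, -0.2364, 0.1485]
orientation: [-0.004, -3.141, -0.001]
contact_force: [0.3, 0.4, -4.4]
grip_width: 0.0438
```

Run:
```python
from h import *
go(.598,-.238,.009,90)
f=r.grab_frame("wrist");cv2.imwrite("pics/w7.png",f["img"][:,:,::-1])
```

```text
from [ 0.5966 -0.2364  0.1485] yaw 89.9 tilt [-0.     0.001 -1.   ] j [ 0.1   0.51  0.25  1.73 -0.15  0.92  1.98] F [ 0.3  0.4 -4.4] w 0.0438 t 14.575
move [ -1.4  -1.7 139.5] turn -0.1
```

View pics/w7.png

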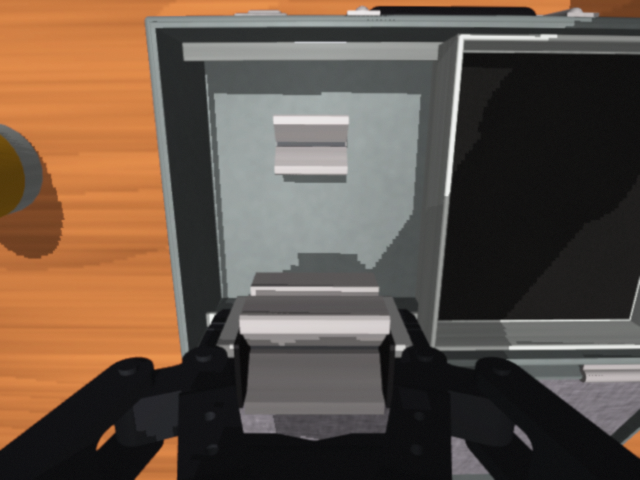

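Emit:
send_rows --moves '[-1, -1, 20, 0, -1, -1, 45, 0, -1, -1, 70, 0, -1, -1, 95, 0, -1, -1, 115, 0, -1, -1, 130, 0, -1, -1, 138, 0, -1, -1, 138, 0]'

```text
clock: 15.62
tcp_pos: [0.5977, -0.2379, 0.01]
orientation: [-0.004, -3.141, -0.0]
contact_force: [-0.3, 1.0, -3.5]
grip_width: 0.0441
```

Emit:
send_rows --moves '[0, 0, 1, 0, 0, 0, 2, 0, 0, 0, 3, 0, 0, 0, 3, 0]'

```text
clock: 16.12
tcp_pos: [0.5978, -0.238, 0.0074]
orientation: [0.004, 3.141, 0.0]
contact_force: [0.5, -0.0, -4.2]
grip_width: 0.0435
```

Emit:
send_rows --moves '[0, 0, 1, 0, 0, 0, 1.5, 0, 0, 0, 2, 0, 0, 0, 2.5, 0, 0, 0, 2.5, 0]'

```text
clock: 16.75
tcp_pos: [0.5978, -0.238, 0.0049]
orientation: [-0.004, -3.142, -0.0]
contact_force: [-0.9, -0.5, -0.6]
grip_width: 0.0442
```

Emit:
send_rows --moves '[0, 0, 0, 0, 0, 0, 0, 0, 0, 0, 0, 0, 0, 0, 0, 0]' --hand 0.2

```text
clock: 17.25
tcp_pos: [0.5979, -0.238, 0.0049]
orientation: [0.004, 3.141, -0.0]
contact_force: [0.3, -0.5, 0.4]
grip_width: 0.0681
```

Emit:
send_rows --moves '[0, 0, -5, 0, 0, 0, -20, 0, 0, 0, -45, 0, 0, 0, -80, 0, 0, 0, -115, 0, 0, 0, -145, 0, 0, 30, -145, 0, 0, 80, -145, 0]'

```text
clock: 18.25
tcp_pos: [0.5982, -0.1597, 0.1518]
orientation: [0.011, 3.139, -0.002]
contact_force: [0.8, -0.2, -0.2]
grip_width: 0.0684
```

Run:
```python
from h import *
go(.568,-.135,.15,0)
f=r.grab_frame("wrist");cv2.imwrite("pics/w8.png",f["img"][:,:,::-1])
```

```text
from [ 0.5982 -0.1597  0.1518] yaw 89.6 tilt [ 0.003 -0.002 -1.   ] j [-0.02  0.47  0.24  1.78 -0.14  0.9   1.85] F [ 0.8 -0.2 -0.2] w 0.0684 t 18.25
move [30.3 24.5  1.7] turn 89.6
```

View pics/w8.png

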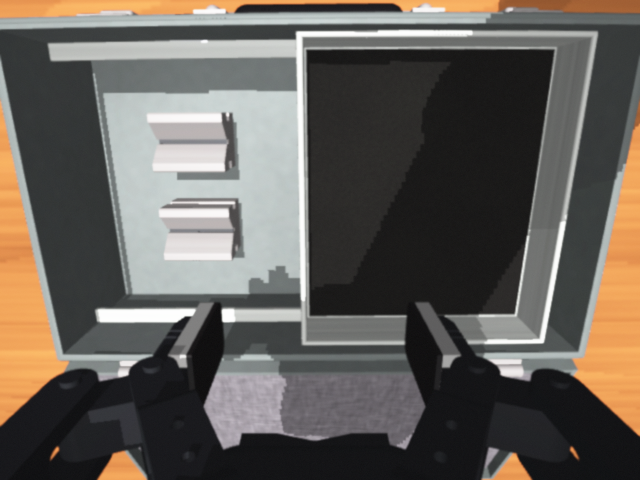

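Emit:
send_rows --moves '[4, 4, 0, -10, 8, 8, 0, -20, 12, 12, 0, -30, 16, 16, 0, -40, 20, 20, 0, -50, 25, 25, 0, -60, 30, 29, 0, -70, 30, 29, 0, -80]' --hand 1 --newtons 30

```text
clock: 19.3
tcp_pos: [0.5678, -0.1283, 0.1506]
orientation: [2.021, -2.403, 0.002]
contact_force: [-0.3, -0.4, -0.9]
grip_width: 0.0002
```

Emit:
send_rows --moves '[0, 0, 0, -10, 0, 0, 0, -10]'

```text
clock: 19.55
tcp_pos: [0.568, -0.1297, 0.1508]
orientation: [-2.219, 2.222, -0.001]
contact_force: [0.1, 0.1, -0.2]
grip_width: 0.0001
```

Run:
```python
from h import *
go(.568,-.13,.060,0)
f=r.grab_frame("wrist");cv2.imwrite("pics/w9.png",f["img"][:,:,::-1])
```

```text
from [ 0.568  -0.1297  0.1508] yaw 179.9 tilt [ 0.001  0.    -1.   ] j [ 0.6   0.49 -0.63  1.82  0.35  0.94  2.96] F [ 0.1  0.1 -0.2] w 0.0001 t 19.55
move [ 0.3  0.1 90.8] turn -0.1
```

View pics/w9.png

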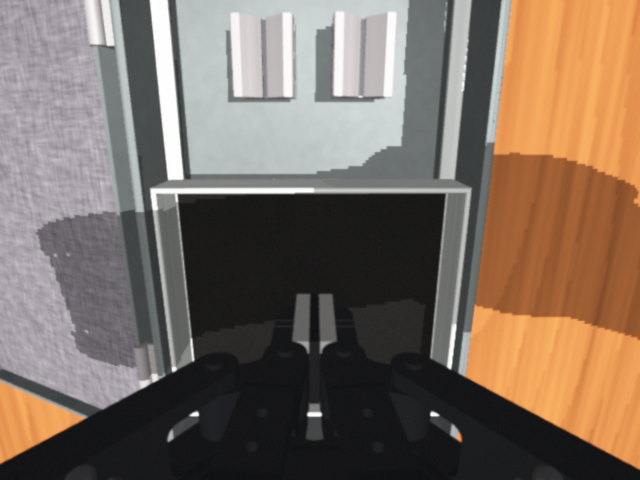

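Emit:
send_rows --moves '[0, 0, 0, 10, 0, 0, 0, 20, 0, 0, 0, 30, 0, 0, 0, 40, 0, 0, 0, 50, 0, 0, 0, 60, 0, 0, 0, 70, 0, 0, 0, 80]'

```text
clock: 20.6
tcp_pos: [0.5682, -0.1292, 0.1508]
orientation: [-0.259, 3.13, -0.002]
contact_force: [0.7, 0.3, -0.3]
grip_width: 0.0002
```

Emit:
send_rows --moves '[0, 0, 0, 10, 0, 0, 0, 20, 0, 0, 0, 30, 0, 0, 0, 40, 0, 0, 0, 50, 0, 0, 0, 60, 0, 0, 0, 70, 0, 0, 0, 80]'

```text
clock: 21.6
tcp_pos: [0.5683, -0.1291, 0.1509]
orientation: [1.813, 2.564, 0.001]
contact_force: [-0.4, 0.6, -0.0]
grip_width: -0.0001
```

Emit:
send_rows --moves '[0, 0, 20, 10, 0, 0, 50, 20, 0, 0, 75, 20, 0, 0, 88, 20, 0, 0, 90, 20, 0, 0, 90, 20]'

```text
clock: 22.35
tcp_pos: [0.5687, -0.1291, 0.0607]
orientation: [2.224, 2.218, 0.001]
contact_force: [0.1, -0.4, -0.0]
grip_width: 0.0
```

Run:
```python
from h import *
go(.568,-.289,.060,0)
f=r.grab_frame("wrist");cv2.imwrite("pics/w10.png",f["img"][:,:,::-1])
```

```text
from [ 0.5687 -0.1291  0.0607] yaw -0.2 tilt [ 0.001 -0.    -1.   ] j [ 0.06  0.54  0.07  1.92 -0.05  0.69  0.16] F [ 0.1 -0.4 -0. ] w 0.0 t 22.35
move [-159.9   -0.2    0.7] turn -0.2
```

View pics/w10.png

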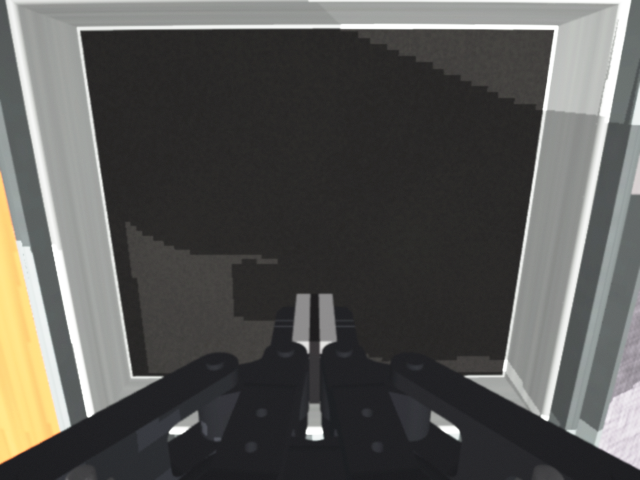

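Emit:
send_rows --moves '[-8, 0, 0, 0, -16, 0, 0, 0, -24, 0, 0, 0, -32, 0, 0, 0, -40, 0, 0, 0, -50, 0, 0, 0, -60, 0, 0, 0, -60, 0, 0, 0]'

```text
clock: 23.4
tcp_pos: [0.5677, -0.1909, 0.0597]
orientation: [2.226, 2.216, -0.001]
contact_force: [0.1, -0.4, 0.2]
grip_width: -0.0001
```

Run:
```python
from h import *
go(.568,-.289,.060,0)
f=r.grab_frame("top");crop(f,290,120,200,200,3,"pics/t11.png")
```

```text
from [ 0.5677 -0.1909  0.0597] yaw -0.3 tilt [ 0.    -0.001 -1.   ] j [ 0.17  0.56  0.07  1.88 -0.06  0.7   0.26] F [ 0.1 -0.4  0.2] w -0.0001 t 23.4
move [-98.1   0.8  -0.1] turn -0.3
```

View pics/t11.png

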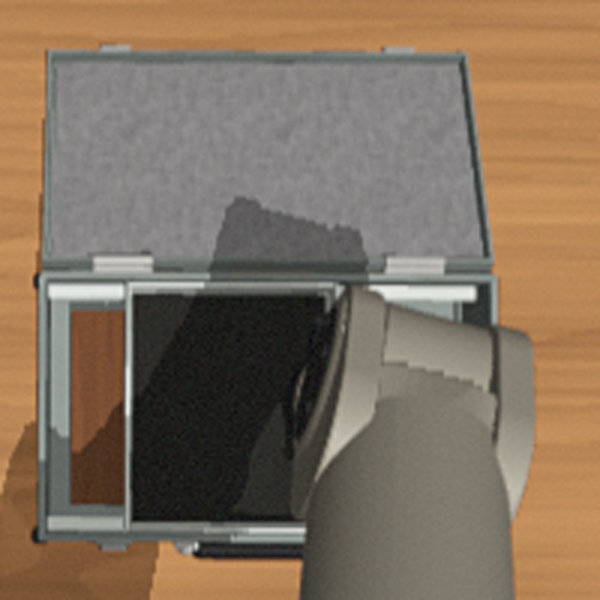

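Emit:
send_rows --moves '[-10, 0, 0, 0, -22, 0, 0, 0, -34, 0, 0, 0, -46, 0, 0, 0, -58, 0, 0, 0, -70, 0, 0, 0, -80, 0, 0, 0, -84, 0, 0, 0]'

```text
clock: 24.45
tcp_pos: [0.5674, -0.2741, 0.0599]
orientation: [2.225, 2.217, -0.001]
contact_force: [0.6, 2.9, 1.0]
grip_width: -0.0
```

Emit:
send_rows --moves '[-2, 0, 0, 0, -4, 0, 0, 0, -6, 0, 0, 0, -8, 0, 0, 0, -8, 0, 0, 0]'

```text
clock: 25.08
tcp_pos: [0.5676, -0.2814, 0.0598]
orientation: [2.224, 2.218, -0.0]
contact_force: [-1.9, 2.3, -0.1]
grip_width: 0.0002
```

Run:
```python
from h import *
go(.568,-.289,.060,0)
f=r.grab_frame("top");crop(f,290,120,200,200,3,"pics/t12.png")
f=r.grab_frame("wrist");cv2.imwrite("pics/w12.png",f["img"][:,:,::-1])
```

```text
from [ 0.5676 -0.2814  0.0598] yaw -0.2 tilt [ 0. -0. -1.] j [ 0.31  0.61  0.07  1.79 -0.06  0.75  0.41] F [-1.9  2.3 -0.1] w 0.0002 t 25.075
move [-7.6  0.5 -0.2] turn -0.2
```

View pics/t12.png

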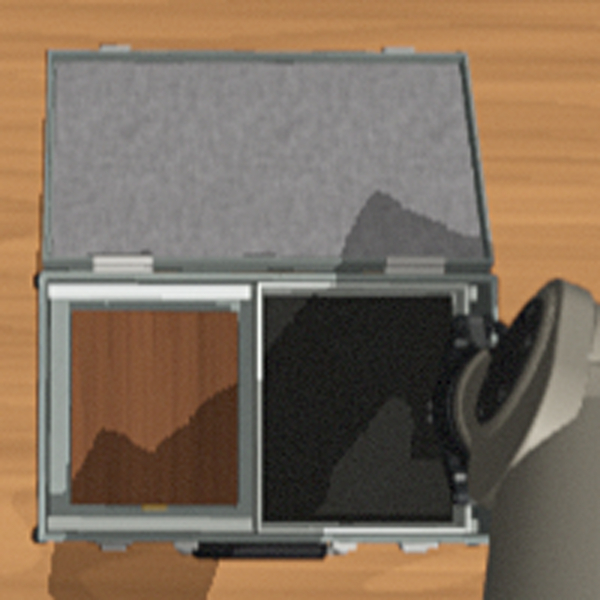

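View pics/w12.png

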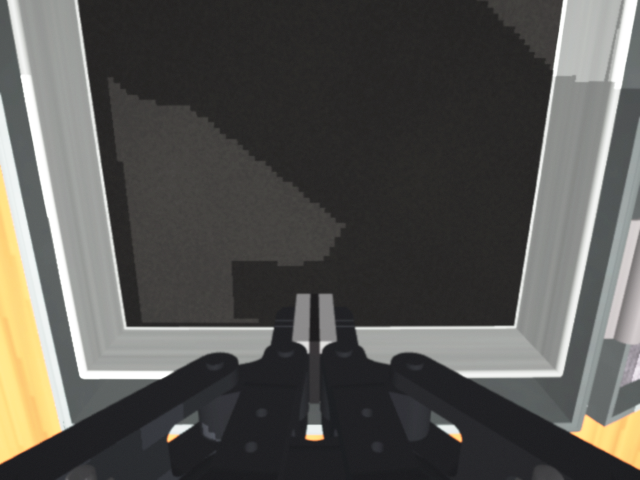

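Emit:
send_rows --moves '[-1, 0, 0, 0, -2, 0, 0, 0, -3, 0, 0, 0, -4, 0, 0, 0, -4, 0, 0, 0]'

```text
clock: 25.8
tcp_pos: [0.5677, -0.2852, 0.0598]
orientation: [2.224, 2.218, -0.0]
contact_force: [-1.2, 2.5, 0.7]
grip_width: -0.0004
```

Emit:
send_rows --moves '[-1, 0, 0, 0, -2, 0, 0, 0, -3, 0, 0, 0, -3, 0, 0, 0]'

```text
clock: 26.3
tcp_pos: [0.5677, -0.2882, 0.0598]
orientation: [2.224, 2.218, -0.0]
contact_force: [-0.0, 1.6, 0.3]
grip_width: 0.0002
```

Emit:
send_rows --moves '[-1, 0, 0, 0, -2, 0, 0, 0, -2, 0, 0, 0]'

```text
clock: 26.68
tcp_pos: [0.5677, -0.2901, 0.0598]
orientation: [2.224, 2.218, 0.0]
contact_force: [-0.3, 2.1, 0.9]
grip_width: -0.0004
```

Run:
```python
from h import *
go(.568,-.25,.15,0)
f=r.grab_frame("top");crop(f,290,120,200,200,3,"pics/t13.png")
def up(c,x0,y0,k): return (np.array(c,float)+.5)/k-.5+[x0,y0]
```

```text
from [ 0.5677 -0.2901  0.0598] yaw -0.1 tilt [ 0. -0. -1.] j [ 0.32  0.61  0.07  1.78 -0.06  0.75  0.42] F [-0.3  2.1  0.9] w -0.0004 t 26.675
move [ 40.1   0.2 -90.2] turn -0.1
```

View pics/t13.png

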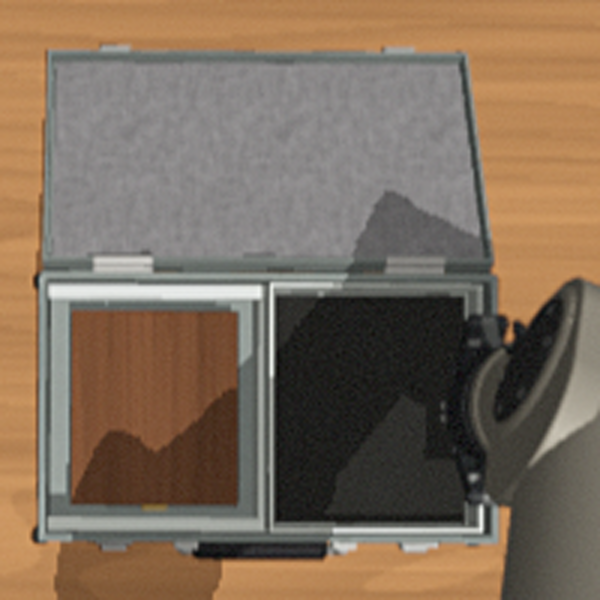

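Emit:
send_rows --moves '[-1, 0, 0, 0, -1, 0, 0, 0, -2, 0, 0, 0, -2, 0, 0, 0]'

```text
clock: 27.22
tcp_pos: [0.5677, -0.292, 0.0598]
orientation: [2.224, 2.219, 0.0]
contact_force: [-0.3, 1.8, 1.1]
grip_width: -0.0001
```

Emit:
send_rows --moves '[-1, 0, 0, 0, -1, 0, 0, 0, -2, 0, 0, 0, -2, 0, 0, 0]'

```text
clock: 27.72
tcp_pos: [0.5677, -0.2927, 0.0598]
orientation: [-2.222, -2.219, -0.001]
contact_force: [-0.9, 6.1, 1.0]
grip_width: -0.0004
```

Emit:
send_rows --moves '[5, 0, 0, 0, 15, 0, -5, 0, 30, 0, -30, 0, 50, 0, -60, 0, 80, 5, -90, 0, 120, 15, -100, 0, 170, 30, -100, 0]' --hand 0 --newtons 40

```text
clock: 28.6
tcp_pos: [0.5989, -0.1241, 0.1618]
orientation: [2.225, 2.213, 0.002]
contact_force: [-0.1, -0.1, -0.3]
grip_width: 0.0855
```

Run:
```python
from h import *
f=r.grab_frame("top");crop(f,290,120,200,200,3,"pics/t14.png")
go(.4252,.1951,.12,-20)
```

```text
from [ 0.6013 -0.1133  0.161 ] yaw 0.3 tilt [ 0.004  0.005 -1.   ] j [ 0.05  0.44  0.05  1.78 -0.04  0.91  0.12] F [2.5 7.6 0. ] w 0.0853 t 28.65
move [ 309.2 -174.5   41.8] turn 20.3
```

View pics/t14.png

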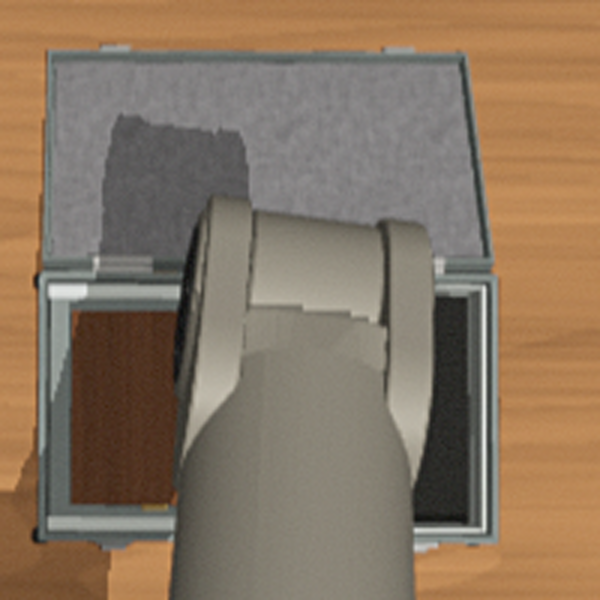

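Emit:
send_rows --moves '[30, -15, 0, 3, 80, -43, 0, 6, 130, -70, 5, 9, 180, -98, 10, 12, 230, -125, 20, 15, 275, -150, 30, 18, 310, -168, 38, 20, 319, -173, 40, 20]'

```text
clock: 29.65
tcp_pos: [0.4244, 0.1979, 0.1198]
orientation: [-2.571, -1.804, -0.001]
contact_force: [0.4, -1.7, 0.2]
grip_width: 0.0853
```

Emit:
send_rows --moves '[0, 0, 0, 0, 0, 0, 0, 0]'

```text
clock: 29.9
tcp_pos: [0.4268, 0.1941, 0.1201]
orientation: [2.577, 1.796, 0.001]
contact_force: [0.5, 0.7, 1.1]
grip_width: 0.0853
```

Run:
```python
from h import *
go(.4252,.1951,.003,-20)
f=r.grab_frame("wrist");cv2.imwrite("pics/w15.png",f["img"][:,:,::-1])
print(proj(f,[(.4252,.1951,.024),(.4091,.1367,.009)]).round(1).tolist())
f=r.grab_frame("top");crop(f,290,120,200,200,3,"pics/t15.png")
```

```text
from [0.4268 0.1941 0.1201] yaw -20.3 tilt [ 0.001 -0.    -1.   ] j [-0.56  0.29 -0.    2.14  0.    0.71 -0.92] F [0.5 0.7 1.1] w 0.0853 t 29.9
move [  0.4  -1.9 117.1] turn -0.3
[[311.0, 243.0], [318.7, 319.0]]
```

View pics/w15.png

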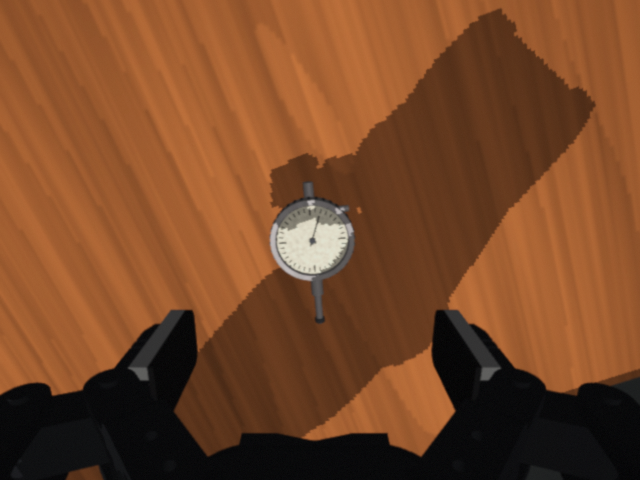

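View pics/t15.png

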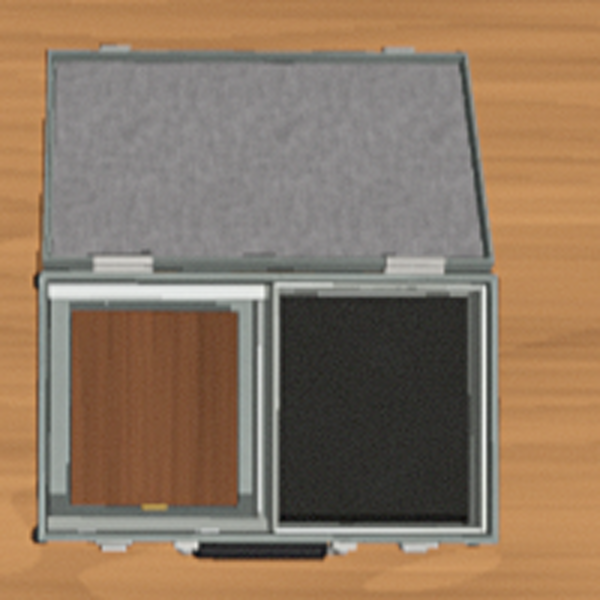

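Emit:
send_rows --moves '[0, -1, 20, 0, 0, -1, 50, 0, 0, -1, 80, 0, 0, -1, 100, 0, 0, -1, 110, 0, 0, -1, 116, 0, 0, -1, 117, 0, 0, -1, 117, 0]'

```text
clock: 31.0
tcp_pos: [0.4253, 0.196, 0.0033]
orientation: [2.576, 1.799, 0.002]
contact_force: [0.4, 0.0, -0.2]
grip_width: 0.0854
```

Run:
```python
from h import *
go(.4252,.1951,.003,-20)
```

```text
from [0.4253 0.196  0.0033] yaw -20.1 tilt [ 0.001  0.001 -1.   ] j [-0.56  0.51 -0.01  2.2   0.01  0.43 -0.93] F [ 0.4  0.  -0.2] w 0.0854 t 31.0
move [-0.8  0.2  0.3] turn -0.1
```

Emit:
send_rows --moves '[0, 0, 0, 0, 0, 0, 0, 0, 0, 0, 0, 0, 0, 0, 0, 0, 0, 0, 0, 0, 0, 0, 0, 0]' --hand 1 --newtons 40

```text
clock: 31.75
tcp_pos: [0.4251, 0.1959, 0.0035]
orientation: [2.576, 1.799, 0.001]
contact_force: [-1.4, -0.5, 7.9]
grip_width: 0.0505
```

Emit:
send_rows --moves '[0, 0, -5, 0, 0, 0, -12, 0, 0, 0, -20, 0, 0, 0, -30, 0, 0, 0, -30, 0]'

```text
clock: 32.38
tcp_pos: [0.4255, 0.1962, 0.0337]
orientation: [2.576, 1.799, 0.003]
contact_force: [0.4, 0.1, -1.2]
grip_width: 0.0505
```

Run:
```python
from h import *
go(.578,-.228,.18,-65)
f=r.grab_frame("wrist");cv2.imwrite("pics/w16.png",f["img"][:,:,::-1])
s=r.grab_frame("scene");crop(s,300,80,160,120,5,"pics/s16.png")
```

```text
from [0.4255 0.1962 0.0337] yaw -20.1 tilt [ 0.002  0.001 -1.   ] j [-0.56  0.45 -0.01  2.19  0.01  0.5  -0.92] F [ 0.4  0.1 -1.2] w 0.0505 t 32.375
move [-345.5  289.4 -146.5] turn 44.9
```

View pics/w16.png

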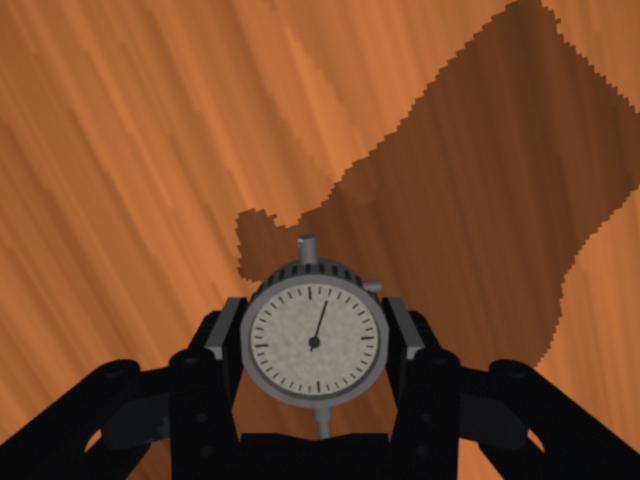

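View pics/s16.png

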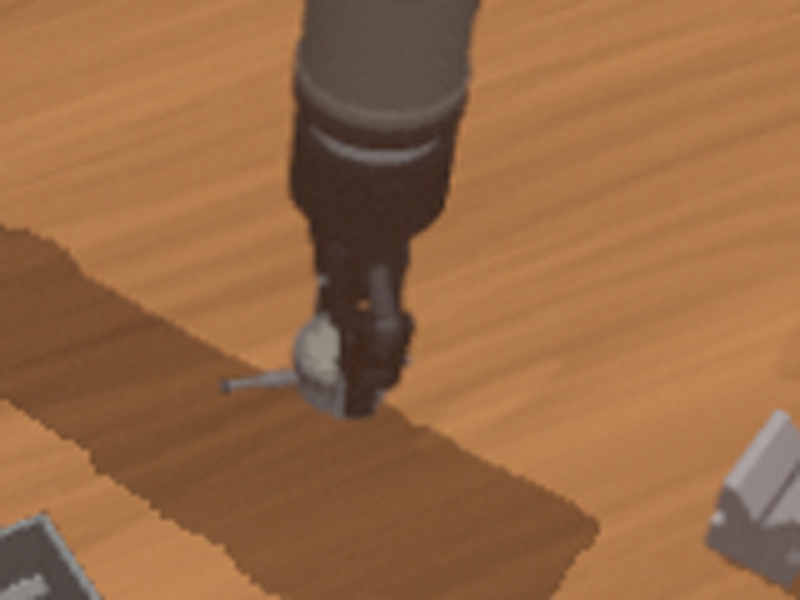

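Emit:
send_rows --moves '[0, 0, -15, 0, -5, 5, -40, 0, -20, 17, -70, 3, -45, 38, -100, 7, -80, 67, -125, 12, -120, 101, -140, 17, -165, 138, -146, 23, -210, 176, -146, 29]'

```text
clock: 33.48
tcp_pos: [0.5185, -0.0635, 0.1804]
orientation: [-2.945, -1.092, -0.003]
contact_force: [1.3, 0.3, -1.4]
grip_width: 0.0504
```

Run:
```python
from h import *
go(.578,-.228,.18,-65)
```

```text
from [ 0.5185 -0.0635  0.1804] yaw -49.3 tilt [ 0.002  0.001 -1.   ] j [-0.19  0.29  0.23  1.98 -0.09  0.88 -0.77] F [ 1.3  0.3 -1.4] w 0.0504 t 33.475
move [-62.2 163.5   0.4] turn 15.7
```

Emit:
send_rows --moves '[-16, 43, 0, 5, -32, 85, 0, 10, -47, 123, 0, 14, -58, 152, 0, 15.7, -62, 163, 0, 15.7, -62, 163, 0, 15.7, -62, 163, 0, 15.7]'

```text
clock: 34.35
tcp_pos: [0.5774, -0.2239, 0.1787]
orientation: [-3.064, -0.687, 0.0]
contact_force: [-0.1, 0.5, -1.2]
grip_width: 0.0505
```

Run:
```python
from h import *
go(.578,-.228,.065,-65)
f=r.grab_frame("wrist");cv2.imwrite("pics/w17.png",f["img"][:,:,::-1])
```

```text
from [ 0.5774 -0.2239  0.1787] yaw -64.7 tilt [-0.001  0.001 -1.   ] j [ 0.02  0.45  0.33  1.76 -0.18  0.96 -0.7 ] F [-0.1  0.5 -1.2] w 0.0505 t 34.35
move [ -1.2   4.2 113.7] turn 0.3
```

View pics/w17.png

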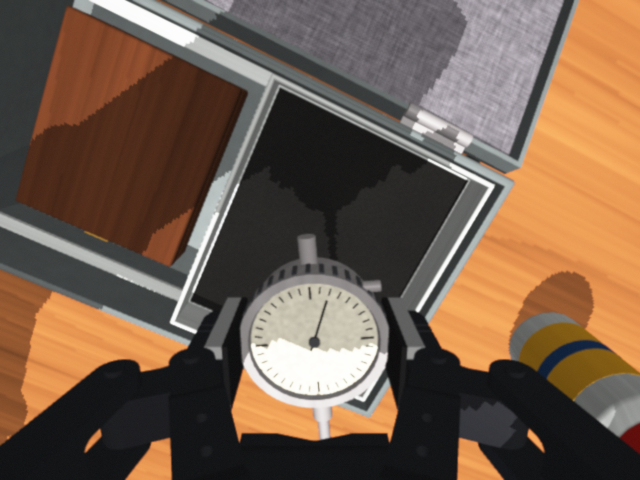

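Emit:
send_rows --moves '[-1, 3, 20, 0, -1, 3, 45, 0, -1, 3, 70, 0, -1, 3, 90, 0, -1, 3, 105, 0, -1, 3, 114, 0, -1, 3, 118, 0, -1, 3, 118, 0]'

```text
clock: 35.4
tcp_pos: [0.5782, -0.2291, 0.061]
orientation: [3.066, 0.684, 0.001]
contact_force: [-0.2, 0.8, -1.8]
grip_width: 0.0502
```

Emit:
send_rows --moves '[0, 0, 1, 0, 0, 0, 2, 0, 0, 0, 3, 0, 0, 0, 3, 0]'

```text
clock: 35.9
tcp_pos: [0.5779, -0.2289, 0.0578]
orientation: [-3.066, -0.684, 0.0]
contact_force: [0.9, 0.0, -1.4]
grip_width: 0.0505
```

Run:
```python
from h import *
go(.578,-.228,.054,-65)
f=r.grab_frame("wrist");cv2.imwrite("pics/w18.png",f["img"][:,:,::-1])
```

```text
from [ 0.5779 -0.2289  0.0578] yaw -64.8 tilt [-0.  0. -1.] j [ 0.07  0.61  0.28  1.83 -0.24  0.73 -0.65] F [ 0.9  0.  -1.4] w 0.0505 t 35.9
move [ 0.5 -0.8  3.8] turn 0.2
```

View pics/w18.png

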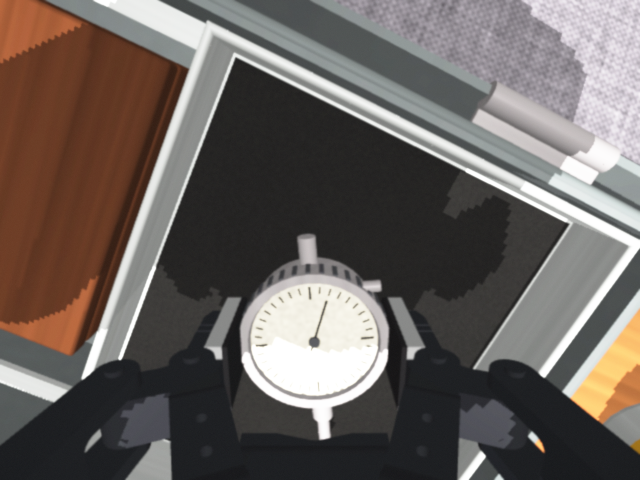

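Gauge (dial at about 315,340) is level over the tray floor, clear of the tray walls. Lower until touch.

Emit:
send_rows --moves '[0, 0, 1, 0, 0, 0, 2, 0, 0, 0, 2, 0]'

```text
clock: 36.33
tcp_pos: [0.5778, -0.2289, 0.0557]
orientation: [-3.066, -0.684, 0.0]
contact_force: [-0.7, -0.0, -1.5]
grip_width: 0.0503
```

Emit:
send_rows --moves '[0, 0, 0.5, 0, 0, 0, 1, 0, 0, 0, 1, 0]'

```text
clock: 36.7
tcp_pos: [0.5779, -0.2289, 0.0547]
orientation: [-3.066, -0.684, 0.0]
contact_force: [0.5, -0.3, -1.4]
grip_width: 0.0504
```

Emit:
send_rows --moves '[0, 0, 0.5, 0, 0, 0, 1, 0, 0, 0, 1, 0]'

```text
clock: 37.08
tcp_pos: [0.578, -0.229, 0.0546]
orientation: [-3.066, -0.684, -0.0]
contact_force: [-2.6, 0.6, 5.9]
grip_width: 0.0505
```

Emit:
send_rows --moves '[0, 0, 0, 0, 0, 0, 0, 0, 0, 0, 0, 0, 0, 0, 0, 0]' --hand 0.15

```text
clock: 37.58
tcp_pos: [0.5779, -0.229, 0.0537]
orientation: [3.066, 0.684, -0.0]
contact_force: [-0.4, -0.9, -0.2]
grip_width: 0.0724
```

Emit:
send_rows --moves '[0, 0, -5, 0, 0, 0, -15, 0, 0, 0, -35, 0, 0, 0, -65, 0, 0, 0, -100, 0, 0, -20, -120, 0, 0, -70, -125, 0, 0, -125, -125, 0]'

```text
clock: 38.58
tcp_pos: [0.5251, -0.1154, 0.1809]
orientation: [3.066, 0.681, 0.005]
contact_force: [0.7, 1.4, -0.3]
grip_width: 0.0724
```

Emit:
send_rows --moves '[30, -60, 0, 0, 60, -110, 0, 0, 90, -160, 0, 0, 100, -180, 0, 0, 100, -180, 0, 0]'

```text
clock: 39.2
tcp_pos: [0.539, 0.0918, 0.18]
orientation: [-3.064, -0.69, -0.003]
contact_force: [0.5, -0.4, -0.4]
grip_width: 0.0727
```

Run:
```python
from h import *
go(.578,-.228,.054,-65)
f=r.grab_frame("top");s=r.grab_frame("scene");cv2.imwrite("pics/t20.png",f["img"][:,:,::-1]);crop(f,290,180,200,150,4,"pics/t20c.png");crop(s,150,160,250,200,3,"pics/s20.png")
```

```text
from [0.539  0.0918 0.18  ] yaw -64.6 tilt [ 0.001  0.001 -1.   ] j [-0.48  0.33  0.24  1.93 -0.1   0.89 -1.32] F [ 0.5 -0.4 -0.4] w 0.0727 t 39.2
move [-102.1  305.7  125.8] turn 0.4
```

View pics/t20.png

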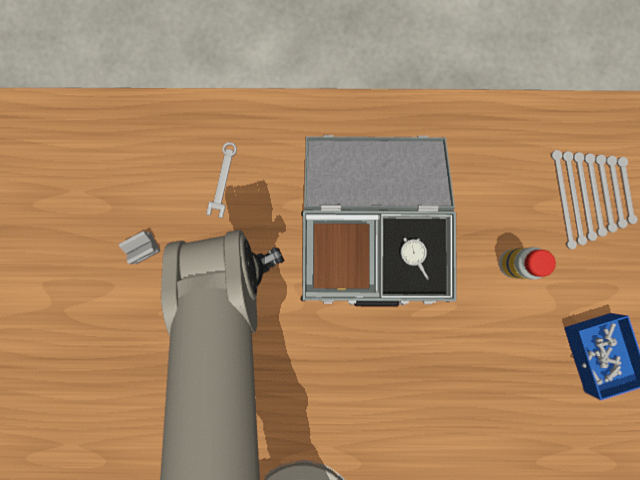

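View pics/t20c.png

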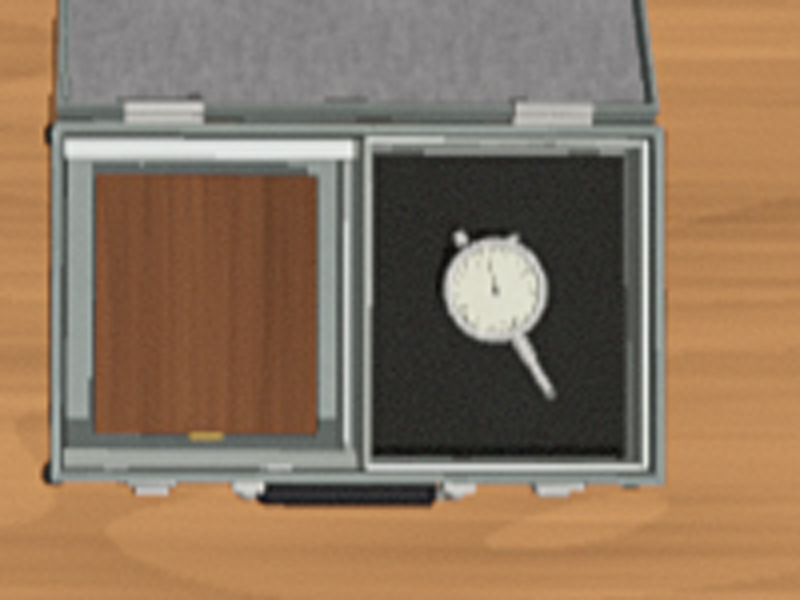

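View pics/s20.png

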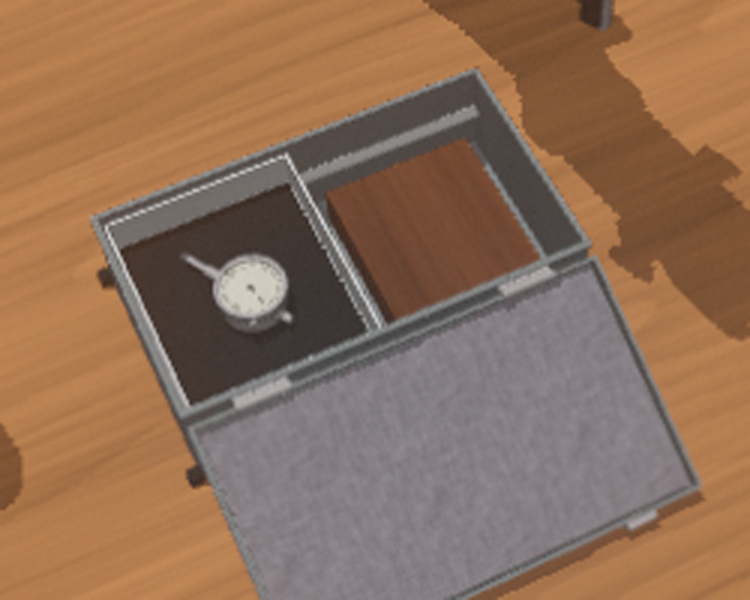

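Run:
```python
from h import *
f=r.grab_frame("top")
u=lambda c:(np.array(c,float)+.5)/4-.5+[290,180]
T=onz(f,u([(364,300),(648,300)]),.080)[:,1];R=onz(f,u([(52,300),(662,300)]),.088)[:,1];G=onz(f,u([(496,289)]),.075)[0]
print("tray outer",T,"case",R,"joint",.077-(T.mean()-R.mean()),"gauge rel",G-[.568,T.mean(),0])
```

```text
tray outer [-0.15903168 -0.3051336 ] case [ 0.00103759 -0.31020335] joint 0.15449975967850926 gauge rel [0.00861314 0.00424694 0.075     ]
```

The tray is at its stop (0.154) and the gauge sits about (9, 4) mm from the tray's centre. The bystanders look unmoved in the top view, so I'm handing in.

```bash
python3 -c "
from bench import r
print(r.hand_in())"
```

```text
the job is handed in; nothing more can be done
None
```

I packed the case and handed it in at about 39 s of the 72 s allowed; the hand-in reported no verdict. The two matched V-blocks were set V up in the open well at x ≈ ±30 mm, y ≈ −6 mm. The tray was then slid over them to its stop, and the dial indicator was laid face up in it.

**Last checks:**
- **Tray:** the top picture puts it at about 0.154 m. While pushing, the force rose from about 2 N to 6 N at the stop.
- **Indicator:** it lies dial up, about 9 mm and 4 mm from the tray's centre and clear of the walls. The gripper was open and well away at hand-in.
- **V-blocks:** the last wrist picture before the tray closed showed both standing V up and released. They cannot be seen under the tray, so I could not check them after that.
- **Bystanders:** the odd V-block, spray can and wrench look unmoved in the top view. I judged this by eye and did not measure it.

**One slip:** I first turned the gripper the wrong way for the tray push, which took the last joint to its range limit (2.96). I turned it back by half a turn. No reading showed it past the limit.

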